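Wind open the test chamber and tip in the valves

TASK

Wind the blue hatch of the test chamber fully open, to its stop, by pushing the spokes of its red-knobbed star handle away from you over the top, without pushing the hatch itself. Then pull the aluminium tray out from under the instrument shelf by its yellow tab until it is clear of the shelf, let go of it there, take it again by its black carrying bar, tip all three red valves, without touching them, over the tray's open side into the chamber, and stand the empty tray level back on the bench. Leave the hatch open and do not disturb the other things on the bench.

Things in the scene. Friction and masses are not known exactly. Their poses are not given: they have to be found in the camera images.
- chamber: Test chamber, fixed: an open-topped aluminium box 180 (x) by 200 (y) mm, walls 6 mm, inner floor 6 mm above the bench. Its front (-x) wall is a guard 180 mm high, the other walls are 140 mm high; open rails for the hatch run behind it to 250 mm beyond the centre, 140 mm high. Origin: under its centre, on the bench; x is the way the hatch opens (roughly away from the robot), z up.
- mouth (a point): Centre of the chamber's mouth, at 140 mm height, over the origin of the chamber; axes as the chamber's. With the hatch open the mouth is clear 150 mm in x (-84 to +66 mm from here) and 188 mm in y.
- hub (a point): Point on the axis of the star handle, in the middle of the ring of spokes; it lies on the right (-y) side of the chamber, 155 mm from the chamber's centre (58 mm from its side wall) and 115 mm above the bench. The axis is horizontal, along the chamber's y; point axes as the chamber's. Hub 52 mm in diameter, four spokes 12 mm thick at 90 degrees to one another, each with a red ball 26 mm in diameter whose centre is 90 mm from the axis (tips at 103 mm).
- star (a joint): Angle of the star handle, rad: 0 hatch shut, 4.2 at the stop, hatch fully open. It grows as the topmost spoke moves in the chamber's +x. At a value s the spokes stand s - 0.873 + k * 1.571 rad from straight up (k = 0 to 3), counted towards the chamber's +x. It is stiff (about 0.22 N m of friction, and some more with speed), moves the hatch 35.7 mm per rad through a rack, and stays where it is left. It can start a little way open.
- hatch (a joint): Travel of the blue hatch (a plate 166 by 194 by 6 mm lying on the chamber, its top 147 mm above the bench), m: 0 shut, 0.150 fully open; moves with the star handle.
- hatch_edge (a point): Middle of the front edge of the blue hatch, on its top face, 84 mm in front (-x) of the chamber's centre when shut.
- shelf: Low wooden shelf with a grey instrument on it, fixed. Origin on the bench below its middle; its open front looks to -x of its frame, z up. The board is 200 (x) by 280 (y) mm, 120 to 140 mm above the bench, its front edge 90 mm in front (-x) of the origin; side boards 16 mm thick at y = +-130 mm; the instrument reaches 216 mm height , its face at x = -45 mm. The tray starts below the board with only its tab in the open.
- tray: Aluminium tray, loose, about 0.32 kg, 130 (x) by 180 (y) mm, floor 4 mm thick, walls 4 mm thick and 30 mm high on three sides; the side at -y (90 mm from the centre) is open, with no lip. Origin under its centre, z up; it starts with x about as the shelf's x. Over its middle, along x, runs the carrying bar; the tab stands on its -x side.
- tab (a point): Middle of the tray's yellow pull tab: an upright blade 65 mm long in x (64 to 129 mm on the -x side of the tray's centre), 10 mm thick in y, from 1 to 46 mm above the tray's underside. This point is 101.5 mm from the tray's centre, 26 mm up. Axes as the tray's.
- bar (a point): Middle of the tray's black carrying bar: a flat bar 132 mm long in the tray's x, 12 mm thick in y, 30 mm high (75 to 105 mm above the tray's underside), over the tray's centre; this point is 90 mm up. Posts 24 mm wide carry it at its ends. Axes as the tray's.
- valve1_mid (a point): Centre of a red valve with a black end: a block 62 (x) by 34 (y) by 32 (z) mm, about 70 g, loose in the tray at the start, one of three; friction on the tray about 0.6 (it slides from about 35 degrees of tilt).
- valve2_mid (a point): Centre of a red valve with a black end: a block 62 (x) by 34 (y) by 32 (z) mm, about 70 g, loose in the tray at the start, one of three; friction on the tray about 0.6 (it slides from about 35 degrees of tilt).
- valve3_mid (a point): Centre of a red valve with a black end: a block 62 (x) by 34 (y) by 32 (z) mm, about 70 g, loose in the tray at the start, one of three; friction on the tray about 0.6 (it slides from about 35 degrees of tilt).
- pump_mid (a point): Bystander: red pump lying on the bench, 130 mm long, 44 mm in diameter; its middle.
- screwdriver_grip (a point): Bystander: screwdriver 180 mm long lying on the bench; its handle.
- meter_mid (a point): Bystander: yellow hand meter 140 by 75 by 35 mm lying flat; its centre.
- mug_rim (a point): Bystander: blue mug 80 mm in diameter, 90 mm high; centre of its mouth.
- jar: Bystander: jar 70 mm in diameter, 90 mm high; origin under its centre.
- spray: Bystander: blue can 56 mm in diameter, 150 mm high; origin under its centre.
Things that resemble listed ones, but are neither listed nor needed, are in the scene too. What is shaped like the part that bears valve1_mid but purple or turquoise is not meant.

How it is judged (in metres and radians):
On the way, in this order (a step that is already met when the one before it is completed fails the run):
1. the hatch is wound fully open (value of joint hatch above 0.144 m), for 0.2 s.
2. the tray stands level on the bench clear of the shelf, with the valves in it, let go (x of bar in the frame of shelf below -0.15 m and contact force between the fingers and tray below 0.1 N and linear speed of tray below 0.02 m/s and angle between tray's own z axis and vertical below 0.08 rad and height (world z) of bar between 0.084 and 0.096 m and z of each of valve1_mid, valve2_mid, valve3_mid in the frame of tray below 0.07 m and distance between each of valve1_mid, valve2_mid, valve3_mid and tray below 0.12 m), for 0.2 s.
3. the tray is held tipped over the chamber (angle between tray's own z axis and vertical above 0.5 rad and horizontal distance between bar and mouth below 0.2 m and height (world z) of bar above 0.2 m), for 0.1 s.
At the end, for the whole second after the job is handed in: All three valves lie at rest inside the chamber below its rim, the hatch is still open (travel over 142 mm of 150), and the tray stands level (within 0.08 rad) and at rest on the bench, let go (x of valve1_mid in the frame of chamber between -0.085 and 0.085 m and y of valve1_mid in the frame of chamber between -0.095 and 0.095 m and z of valve1_mid in the frame of chamber between 0 and 0.125 m and x of valve2_mid in the frame of chamber between -0.085 and 0.085 m and y of valve2_mid in the frame of chamber between -0.095 and 0.095 m and z of valve2_mid in the frame of chamber between 0 and 0.125 m and x of valve3_mid in the frame of chamber between -0.085 and 0.085 m and y of valve3_mid in the frame of chamber between -0.095 and 0.095 m and z of valve3_mid in the frame of chamber between 0 and 0.125 m and linear speed of each of valve1, valve2, valve3 below 0.03 m/s and value of joint hatch above 0.142 m and angle between tray's own z axis and vertical below 0.08 rad and height (world z) of bar between 0.084 and 0.096 m and linear speed of tray below 0.02 m/s); the robot touches nothing.
It fails at once if a bystander (pump, screwdriver, meter, mug, jar or can) is moved by more than 30 mm (distance of any of pump_mid, screwdriver_grip, meter_mid, mug_rim, jar, spray from where it was at the start of the episode above 0.03 m).
It fails at once if the mug, jar or can is knocked over (angle between any of mug_rim, jar, spray's own z axis and vertical above 0.5 rad).
It fails at once if the hatch itself is pushed with the fingers (over 3 N) (contact force between the fingers and hatch above 3 N).
It fails at once if a valve is handled with the fingers (over 3 N) (contact force between the fingers and valve1 above 3 N or contact force between the fingers and valve2 above 3 N or contact force between the fingers and valve3 above 3 N).
It also fails if it takes over 72 s, if anything falls off the work surface, if the arm or the gripper's body presses on something with over 40 N, if the wrist force passes 120 N, or if a joint passes its speed limit or range.

ROBOT

A 6-joint arm with a two-finger parallel gripper is mounted at the origin on the work surface. World frame = base frame: x ahead of the robot, y to its left, z up, the work surface at z = 0. Lengths are in m, angles in degrees, forces in N, time in s.
With the tool pointing down it reaches from about 0.3 to 0.825 m from the base axis. Payload 5.4 kg.
Tool frame: the origin (TCP) lies at the very end of the fingers, on their centre line; the grasp point (between the pads) lies 19 mm behind it; z points along the fingers, y is the line along which they close (so a half turn about z gives the same grasp; the last joint's range is limited). The gripper opens to 92 mm and grips with 3 to 60 N. Pads are 20 mm wide; open, the fingers measure 128 mm over their backs; the gripper's body (75 mm by 189 mm) begins 69 mm behind the grasp point.
Start: joints at [-89.273, 9.076, 91.501, -0, 79.423, -12.038], TCP at [0.127, -0.561, 0.215] pointing down, gripper open.
Joint ranges: [-166.64, 166.64], [-54.1, 131.32], [10.49, 154.53], [-73.88, 253.88], [9.74, 151.15], [-171.62, 171.62]. Speed limits (degrees/s): [147.25, 147.25, 180, 180, 180, 180].

INTERFACE

Orientations are given as [roll, pitch, yaw] about the fixed x, y, z axes, in that order (R = Rz(yaw) Ry(pitch) Rx(roll)).
In Python, from cell import ctrl gives the robot as it stands. The module is installed in compiled form; this text tells all that it offers. Calls block until the motion is done:
- ctrl.move_to(position, orientation): joint-space move of the TCP to a pose.
- ctrl.movel(position, ori=None, max_speed=0.15, stop_force=None): straight line of the TCP; ori=None keeps the orientation; max_speed is the mean speed in m/s. With stop_force (N) it stops when the force on the tool has changed by that much, and returns True; else False.
- ctrl.goto_joints(angles): joint-space move.
- ctrl.grip(opening, newtons=None): opening from 0.0 (shut) to 1.0 (fully open); newtons is the grip in N (None keeps the last); returns when the fingers have stopped.
- ctrl.dwell(seconds).
- ctrl.solve_ik(position, orientation): joint angles nearest the present ones, or None.
- ctrl.get_state(): the state.
- ctrl.snapshot(name): name is "scene" or "side" or "wrist"; returns a dict with "image" (400x640x3 uint8, red, green, blue), "vertical_fov" (degrees; the focal length in pixels is half the picture's height over the tangent of half this angle, whatever the lens; pixels are square), "cx", "cy" (the principal point, pixels), "position" and "attitude" of the camera in the world. Camera axes: x right, y down, z forward; pixel columns grow to the right and rows downward; lengths in m; the calibration is good to about 2 mm. A picture is of the moment at which its call begins. There is no depth.
A pose or a line that the arm cannot do raises ctrl.IKError and nothing moves.
- ctrl.sign_off(): hands the job in; it is judged then, once.
The state is a dict: "t": time; "joint_pos": joint angles; "joint_velocities": joint speeds; "effort": joint torques, N m; "tcp_pos": TCP position; "tool_rot": TCP orientation; "ft_force": force on the tool from outside, world axes, zero at the start; "moment": the same for the moment, N m; "grip_width": opening from 0.0 (shut) to 1.0 (fully open); "finger_force": force on a finger pad.
Only numpy, scipy, OpenCV 4.12 (cv2) and the standard library are available. Lean on these libraries where they do the work, as an engineer would, in place of code of your own. Each camera call takes 0.05 s, during which the arm holds its last target. There are 200 camera calls.

## Working session

There is one attempt and no reset: what is moved stays moved. The work goes in short steps, each a Python script; the robot and the scene stay as the last script left them, time stands still between calls to the robot, and variables do not carry over. Pictures are saved under pics/ and viewed, at most 10 in all, crops included, and the job is handed in when it is done.

```bash
mkdir -p pics
cat > h.py <<'E'
import numpy as np, cv2, json
from cell import ctrl
def cam(s):
    f=200/np.tan(np.radians(s["vertical_fov"])/2)
    return f,s["cx"],s["cy"],np.array(s["position"]),s["attitude"]
def save(name,fn):
    s=ctrl.snapshot(name); cv2.imwrite(f"pics/{fn}.png",cv2.cvtColor(s["image"],cv2.COLOR_RGB2BGR))
    return s
E
python3 - <<'E'
from h import *
for n in ("scene","side","wrist"):
    s=save(n,n+"0"); print({k:v for k,v in s.items() if k!="image"})
print(ctrl.get_state())
E
```

```text
{'vertical_fov': 50.475227476386564, 'cx': 317.824077317618, 'cy': 202.84330566725387, 'position': array([ 0.31551819, -0.67845405,  1.36297192]), 'attitude': array([-149.43180951,    0.50278965,  -18.10158183])}
{'vertical_fov': 48.724797209451715, 'cx': 317.7751788757398, 'cy': 199.5447169742564, 'position': array([-0.26216407, -0.92219223,  1.2432601 ]), 'attitude': array([-132.2735473 ,   -0.91126454,  -39.22774355])}
{'vertical_fov': 71.66260207138805, 'cx': 322.94493846988524, 'cy': 198.37241740686986, 'position': array([ 0.20219536, -0.54336178,  0.3856894 ]), 'attitude': array([ 1.64144122e+02,  9.45005761e-02, -7.71811095e+01])}
{'t': 0.15, 'joint_pos': array([-8.92725621e+01,  9.10448715e+00,  9.15533315e+01,  2.92165387e-04,
        7.94230873e+01, -1.20395143e+01]), 'joint_velocities': array([-0.00751716, -0.11979339, -0.25736951,  0.07465663, -0.04542502,
       -0.02326574]), 'effort': array([ 9.48791494e-04, -3.85915124e+01, -3.22434282e+01,  7.00998190e-02,
        3.51172092e-02, -7.98725932e-05]), 'tcp_pos': array([ 0.12702551, -0.56031386,  0.21386364]), 'tool_rot': array([-1.79920934e+02, -1.71566675e-02,  1.27668865e+01]), 'ft_force': array([ 0.12882513, -1.44831264, -0.58883327]), 'moment': array([-0.01127514,  0.03946271,  0.03096617]), 'finger_force': 0.0, 'grip_width': 1.0009536765705886}
```

View pics/scene0.png

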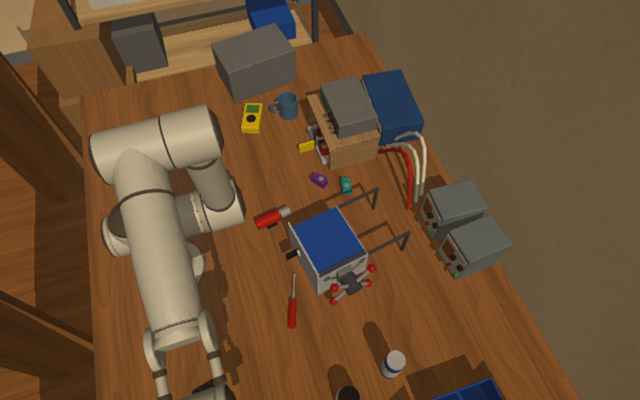

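View pics/side0.png

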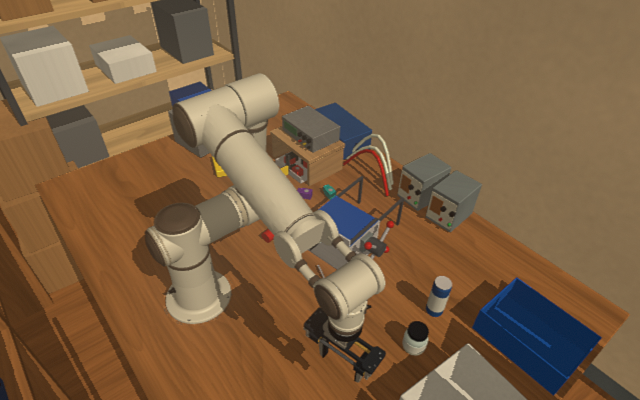

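The scene view shows the blue hatch at about (328,240), the star hub at (350,282) and the tab at (307,147). Tab look-alikes are the yellow meter at (252,117), which is a bystander, and the tab itself at (307,147). Valve look-alikes are purple (319,180) and turquoise (346,185), neither wanted, plus the red pump at (270,217). Hatch look-alikes are the blue boxes at (392,102) and (470,390). I'll take one close crop to check the choice.

Run:
```python
import cv2
i=cv2.imread("pics/scene0.png")[85:305,235:425]
i=cv2.convertScaleAbs(cv2.resize(i,None,fx=2.7,fy=2.7,interpolation=cv2.INTER_CUBIC),alpha=1.3,beta=15)
for k in range(0,190,20):
    cv2.putText(i,str(235+k),(int(k*2.7),10),0,.35,(255,255,255),1); cv2.line(i,(int(k*2.7),12),(int(k*2.7),18),(255,255,255),1)
for k in range(0,220,20):
    cv2.putText(i,str(85+k),(0,int(k*2.7)+4),0,.35,(255,255,255),1)
cv2.imwrite("pics/crop0.png",i)
```

```text
(no output)
```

View pics/crop0.png

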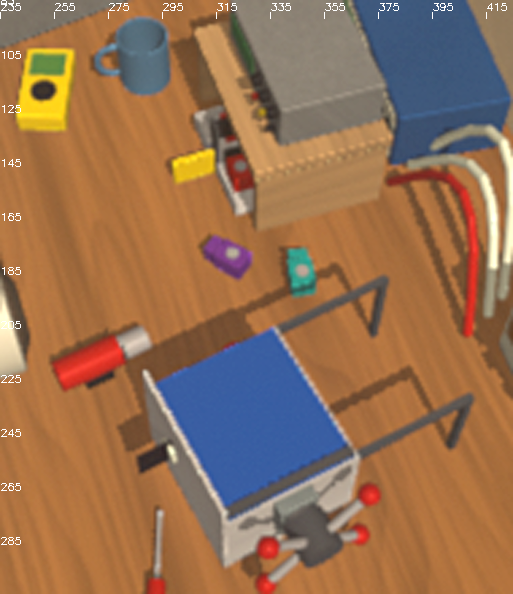

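```bash
cat >> h.py <<'E'
from scipy.spatial.transform import Rotation as R
from scipy.optimize import least_squares
def proj(s,P):
    f,cx,cy,p,a=cam(s); c=(np.atleast_2d(P)-p)@R.from_euler('xyz',a,degrees=True).as_matrix()
    return np.c_[cx+f*c[:,0]/c[:,2],cy+f*c[:,1]/c[:,2]]
def unproj(s,uv,z):
    f,cx,cy,p,a=cam(s); d=R.from_euler('xyz',a,degrees=True).as_matrix()@np.array([(uv[0]-cx)/f,(uv[1]-cy)/f,1])
    return p+d*(z-p[2])/d[2]
def Tw(q,P):
    c,s_=np.cos(q[2]),np.sin(q[2]); P=np.atleast_2d(P).astype(float)
    return np.c_[q[0]+c*P[:,0]-s_*P[:,1],q[1]+s_*P[:,0]+c*P[:,1],P[:,2]]
E
cat > fit0.py <<'E'
from h import *
S=dict(vertical_fov=50.475227476386564,cx=317.824077317618,cy=202.84330566725387,position=[0.31551819,-0.67845405,1.36297192],attitude=[-149.43180951,0.50278965,-18.10158183])
o=lambda a:np.array(a)/2.7+[235,85]
# chamber
def model(q):
    s=q[3]; an=s-.873+np.arange(4)*np.pi/2
    balls=np.c_[.09*np.sin(an),np.full(4,-.155),.115+.09*np.cos(an)]
    rest=[[.25,.097,.14],[.25,-.097,.14],[.083+.0357*s,.097,.147],[.083+.0357*s,-.097,.147],[-.09,.1,.18],[-.09,-.1,.18],[-.09,-.1,0]]
    return proj(S,Tw(q,np.r_[balls,rest]))
for init in (0,.3,.8):
  best=None
  import itertools
  for pm in ([0,1,2,3],[1,2,3,0],[2,3,0,1],[3,0,1,2]):
    B=o([[268,547],[370,495],[361,535],[266,583]])[pm]
    obs=np.r_[B,o([[385,280],[470,397],[275,330],[355,455],[147,372],[220,512],[225,565]])]
    r=least_squares(lambda q:(model(q)-obs).ravel(),[.6,-.3,.3,init],loss='soft_l1')
    if best is None or r.cost<best[0].cost: best=(r,(model(r.x)-obs).round(1))
  print(best[0].cost,best[0].x.round(4)); 
print(best[1].tolist())
obs=o([[195,30],[257,178],[388,135],[258,228]])
P=[[-.09,.14,.14],[-.09,-.14,.14],[.11,-.14,.14],[-.09,-.14,0]]
r=least_squares(lambda q:(proj(S,Tw(q,P))-obs).ravel(),[.7,.1,.2],loss='soft_l1');print("shelf",r.cost,r.x.round(4),(proj(S,Tw(r.x,P))-obs).round(1).tolist())
q=r.x
for n,p,z in [("tabtip",(172,163),.046),("tabin",(213,150),.046),("tabtipbot",(174,182),.001),("trayFRcorner",(243,211),.03),("pump1",(62,372),.022),("pump2",(140,340),.022),("meter",(45,90),.035),("mug",(145,45),.05),("sd1",(158,510),.01),("sd2",(156,590),.01),("purple",(228,257),.02),("turq",(300,272),.02),("barR",(235,128),.09)]:
    print(n,unproj(S,o(p),z).round(3))
for n,p,z in [("spray",(395,358),.15),("jar",(347,393),.09)]: print(n,unproj(S,p,z).round(3))
E
python3 fit0.py
```

```text
5.660525645801878 [ 0.516  -0.1331  0.1704  0.0762]
5.6605256458051505 [ 0.516  -0.1331  0.1704  0.0762]
5.660525645804435 [ 0.516  -0.1331  0.1704  0.0762]
[[-0.2, 0.2], [-0.4, -0.1], [-0.7, -0.3], [-0.0, 0.2], [1.0, -1.5], [1.6, 0.1], [-0.2, -1.4], [0.6, -0.1], [-1.7, -0.2], [0.9, 1.0], [-0.4, 1.0]]
shelf 4.668481312015652 [0.7313 0.3517 0.009 ] [[-0.6, -0.4], [0.1, -1.6], [2.8, 0.2], [-0.8, 2.0]]
tabtip [0.556 0.337 0.046]
tabin [0.62  0.341 0.046]
tabtipbot [0.557 0.337 0.001]
trayFRcorner [0.631 0.234 0.03 ]
pump1 [0.322 0.067 0.022]
pump2 [0.433 0.081 0.022]
meter [0.415 0.542 0.035]
mug [0.583 0.568 0.05 ]
sd1 [ 0.388 -0.154  0.01 ]
sd2 [ 0.357 -0.251  0.01 ]
purple [0.588 0.172 0.02 ]
turq [0.675 0.117 0.02 ]
barR [0.652 0.335 0.09 ]
spray [ 0.575 -0.528  0.15 ]
jar [ 0.426 -0.564  0.09 ]
```

```bash
cat >> h.py <<'E'
CH=np.array([.516,-.1331,.1704])
def axes(yaw): return np.array([np.cos(yaw),np.sin(yaw),0]),np.array([-np.sin(yaw),np.cos(yaw),0]),np.array([0,0,1.])
def rpy(y,z):
    y=np.array(y)/np.linalg.norm(y); z=np.array(z)/np.linalg.norm(z)
    return R.from_matrix(np.c_[np.cross(y,z),y,z]).as_euler('xyz',degrees=True)
ex,ey,ez=axes(CH[2]); HUB=Tw(CH,[0,-.155,.115])[0]
def pin(phi,out=-.018,r=.058,beta=45,sg=1):   # out: distance outside the spoke plane of the TCP (measured along -ey)
    b=np.radians(beta); z=np.cos(b)*ey-np.sin(b)*ez; a=np.radians(phi)
    return HUB+r*(np.sin(a)*ex+np.cos(a)*ez)-z*out/np.cos(b), rpy(sg*ex,z)
def barpose(yaw,bar,tilt,sg):  # tray yaw, bar point, tip angle deg
    a,b,c=axes(yaw); t=np.radians(tilt)
    up=np.cos(t)*c-np.sin(t)*b; yy=np.cos(t)*b+np.sin(t)*c
    return np.array(bar)-up*.019, rpy(sg*yy,-up)
E
python3 - <<'E'
from h import *
f=lambda p,o:(lambda j: None if j is None else np.round(j,0).astype(int).tolist())(ctrl.solve_ik(p,o))
for b in (35,45,55):
  for sg in (1,-1):
    print(b,sg,[f(*pin(ph,o,beta=b,sg=sg)) for ph,o in((-85,.07),(-85,-.018),(0,-.018),(85,-.018))])
for sg in (1,-1):
  print("tab",sg,[f([x,.34,.013],rpy([0,sg,0],[0,0,-1])) for x in (.59,.44)])
  print("bar",[f(*barpose(.05,[.54,.34,z],0,sg)) for z in (.09,.3)])
  for yaw in (.17,-.3,.17+np.pi/2,.17-np.pi/2,.17+np.pi):
    print("tip",sg,round(yaw,2),[f(*barpose(yaw,Tw(CH,[-.009,.05,.31])[0],t,sg)) for t in (0,30,50,60)])
E
```

```text
35 1 [[-57, 56, 46, 24, 128, -61], [-55, 49, 66, 23, 116, -64], [-51, 50, 57, 28, 121, -57], [-47, 60, 47, 31, 119, -54]]
35 -1 [[-57, 56, 46, 24, 128, 119], [-55, 49, 66, 23, 116, 116], [-51, 50, 57, 28, 121, 123], [-47, 60, 47, 31, 119, 126]]
45 1 [[-56, 48, 53, 19, 121, -62], [-53, 42, 72, 19, 107, -65], [-50, 44, 63, 23, 112, -58], [-46, 53, 55, 25, 110, -55]]
45 -1 [[-56, 48, 53, 19, 121, 118], [-53, 42, 72, 19, 107, 115], [-50, 44, 63, 23, 112, 122], [-46, 53, 55, 25, 110, 125]]
55 1 [[-55, 39, 58, 16, 114, -62], [-52, 35, 78, 16, 97, -64], [-48, 37, 69, 18, 103, -58], [-44, 46, 62, 20, 101, -55]]
55 -1 [[-55, 39, 58, 16, 114, 118], [-52, 35, 78, 16, 97, 116], [-48, 37, 69, 18, 103, 122], [-44, 46, 62, 20, 101, 125]]
tab 1 [[20, 36, 80, 0, 63, -70], [25, 20, 103, 0, 57, -65]]
bar [[21, 26, 87, 0, 66, -71], [21, 16, 75, 0, 88, -71]]
tip 1 0.17 [[-23, -4, 96, 0, 88, -123], [-36, 8, 89, 21, 105, -134], [-41, 17, 85, 32, 116, -137], [-43, 22, 84, 38, 121, -137]]
tip 1 -0.3 [[-23, -4, 96, 0, 88, -96], [-41, -2, 99, 27, 95, -114], [-49, 4, 101, 42, 103, -122], [-51, 8, 102, 48, 107, 
[... 431 characters left out ...]
, 0, 57, 115]]
bar [[21, 26, 87, 0, 66, 109], [21, 16, 75, 0, 88, 109]]
tip -1 0.17 [[-23, -4, 96, 0, 88, 57], [-36, 8, 89, 21, 105, 46], [-41, 17, 85, 32, 116, 43], [-43, 22, 84, 38, 121, 43]]
tip -1 -0.3 [[-23, -4, 96, 0, 88, 84], [-41, -2, 99, 27, 95, 66], [-49, 4, 101, 42, 103, 58], [-51, 8, 102, 48, 107, 55]]
tip -1 1.74 [[-23, -4, 96, 0, 88, -33], [-16, 19, 76, -14, 112, -28], [-13, 33, 64, -22, 128, -29], [-12, 39, 60, -27, 135, -31]]
tip -1 -1.4 [[-23, -4, 96, 0, 88, 147], [-37, -26, 119, 23, 67, 128], [-49, -39, 134, 47, 63, 107], [-54, -43, 141, 60, 64, 96]]
tip -1 3.31 [[-23, -4, 96, 0, 88, -123], [-7, -7, 104, -30, 76, -101], [3, -4, 108, -52, 75, -83], [7, 0, 110, -62, 78, -74]]
```

```bash
cat > star1.py <<'E'
from h import *
ctrl.grip(0.0,20)
p,o=pin(-85,.07); ctrl.move_to(p+[0,0,.13],o)
ctrl.movel(p,o,.2)
p,o=pin(-85); hit=ctrl.movel(p,o,.1,stop_force=12); print("insert hit",hit)
s=save("scene","ins"); st=ctrl.get_state(); print(st["t"],st["tcp_pos"],p,st["ft_force"])
E
python3 star1.py
python3 - <<'E'
import cv2
i=cv2.imread("pics/ins.png")[170:330,260:450]
cv2.imwrite("pics/ins_c.png",cv2.convertScaleAbs(cv2.resize(i,None,fx=3,fy=3,interpolation=2),alpha=1.3,beta=15))
E
```

```text
insert hit False
5.3167 [ 0.48250897 -0.27853392  0.10246597] [ 0.48228951 -0.27791385  0.10205503] [-0.77435822 -0.41628438  0.26183218]
```

View pics/ins_c.png

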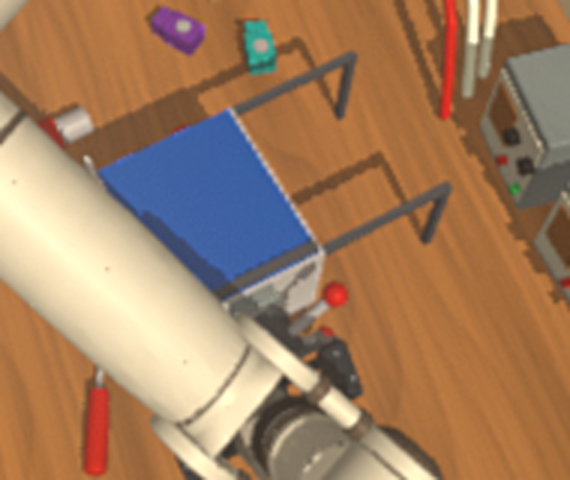

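The picture shows the gripper inserted beside the star, with the +x ball untouched at about (335,294) in the crop. No contact was felt. Now I'll wind.

```bash
cat > star2.py <<'E'
from h import *
def arc(a,b,step=16,sf=30):
    n=int(np.ceil(abs(b-a)/step))
    for k in range(1,n+1):
        ph=a+(b-a)*k/n; p,o=pin(ph)
        if ctrl.movel(p,o,.07,stop_force=sf): print("stop at",ph,ctrl.get_state()["ft_force"]); return ph
    return b
e=arc(-85,75); print(e,ctrl.get_state()["ft_force"],ctrl.get_state()["t"])
if e==75:
    arc(75,68)
    ctrl.movel(*pin(68,.06),.2); ctrl.movel(*pin(-42,.06),.2)
    print("ins",ctrl.movel(*pin(-42),.1,stop_force=12))
    e=arc(-42,74)
    while e<100:
        n=arc(e,e+4,sf=15); print(n,ctrl.get_state()["ft_force"].round(1))
        if np.linalg.norm(ctrl.get_state()["ft_force"])>16: break
        e=n if n>e else e+4
        if n<e: break
s=save("scene","star2"); print(ctrl.get_state()["t"])
E
python3 star2.py
python3 - <<'E'
import cv2
i=cv2.imread("pics/star2.png")[170:330,260:450]
cv2.imwrite("pics/star2_c.png",cv2.convertScaleAbs(cv2.resize(i,None,fx=3,fy=3,interpolation=2),alpha=1.3,beta=15))
E
```

```text
75 [-0.86101364  2.28198589  0.33144513] 9.15
ins False
78 [-2.4  4.4  5.3]
82 [-3.9  5.1 16.2]
15.3917
```

View pics/star2_c.png

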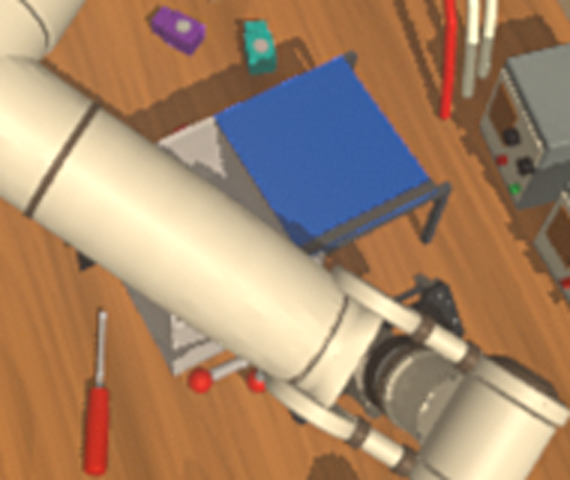

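The hatch's front corner is at crop (215,118), its back edge is near the rail ends, and the force rose to 16 N. I'll check the travel from pixels and nudge once more.

Run:
```python
from h import *
print(ctrl.movel(*pin(85),.03,stop_force=20),ctrl.get_state()["ft_force"].round(1))
ctrl.dwell(.2)
a=pin(85)[0]; p,o=pin(76); ctrl.movel(p,o,.1); ctrl.movel(*pin(76,.08),.2)
p,o=pin(76,.08); ctrl.movel(p+[0,0,.15],o,.25)
ctrl.move_to([.45,.1,.35],rpy([0,1,0],[0,0,-1]))
ctrl.move_to([.47,.34,.30],rpy([0,1,0],[0,0,-1]))
s=save("scene","open"); w=save("wrist","wopen")
np.save("s.npy",s,allow_pickle=True); np.save("w.npy",w,allow_pickle=True)
print(ctrl.get_state()["t"])
for c in ((215,118),(305,245),(350,55),(430,185)):
    P=unproj(s,np.array(c)/3+[260,170],.147); d=P-[CH[0],CH[1],0]; print(d@ex,d@ey)
a=cv2.imread("pics/open.png")[60:330,240:440]; b=cv2.imread("pics/wopen.png")
a=cv2.resize(a,None,fx=1.48,fy=1.48,interpolation=2); b=b
im=np.zeros((600,796,3),np.uint8); im[:a.shape[0],:296]=a[:, :296]; im[:400,296:]=b[:, 70:570]
cv2.imwrite("pics/combo.png",cv2.convertScaleAbs(im,alpha=1.3,beta=15))
```

```text
False [-5.1  6.3 24.3]Traceback (most recent call last):
  File "<stdin>", line 5, in <module>
cell.IKError: the arm cannot follow that straight line within its joint ranges
```

Run:
```python
from h import *
p,o=pin(76,.08); print(ctrl.get_state()["tcp_pos"]-p)
ctrl.move_to(p+[-.08,0,.14],o)
ctrl.move_to([.45,.1,.35],rpy([0,1,0],[0,0,-1]))
ctrl.move_to([.44,.34,.30],rpy([0,1,0],[0,0,-1]))
s=save("scene","open"); w=save("wrist","wopen")
np.save("s.npy",s,allow_pickle=True); np.save("w.npy",w,allow_pickle=True)
print(ctrl.get_state()["t"])
for c in ((215,118),(305,245),(350,55),(430,185)):
    P=unproj(s,np.array(c)/3+[260,170],.147); d=P-[CH[0],CH[1],0]; print(d@ex,d@ey)
a=cv2.imread("pics/open.png")[60:330,240:440]; b=cv2.imread("pics/wopen.png")
a=cv2.resize(a,None,fx=1.48,fy=1.48,interpolation=2); b=b
im=np.zeros((600,796,3),np.uint8); im[:a.shape[0],:296]=a[:, :296]; im[:400,296:]=b[:, 70:570]
cv2.imwrite("pics/combo.png",cv2.convertScaleAbs(im,alpha=1.3,beta=15))
```

```text
[-0.00018322  0.00027024 -0.00172807]
20.4167
0.06483359489893045 0.0929720188419859
0.07404137462838911 -0.08402355534137491
0.23891220443216535 0.09281654590620458
0.227018210509185 -0.08692794196676652
```

View pics/combo.png

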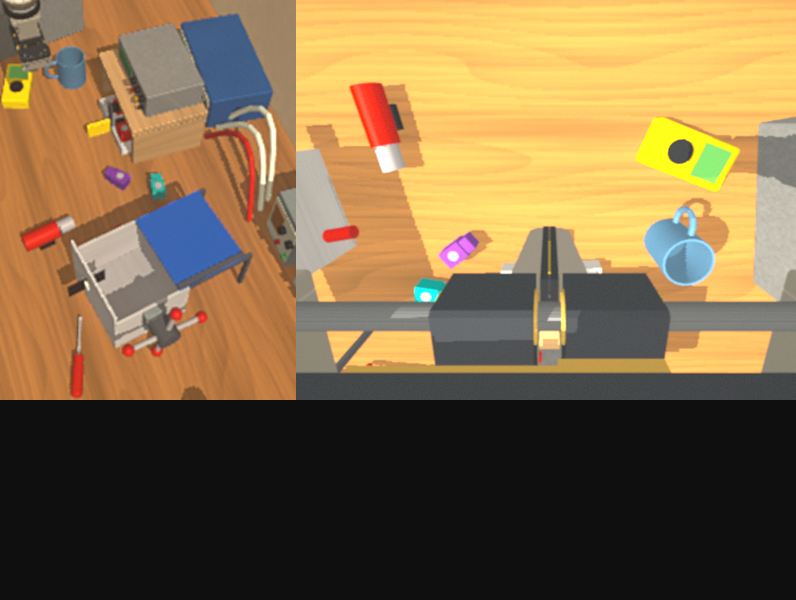

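The left panel shows the hatch open, with its front edge about 65 mm past centre, and the chamber empty. The yellow tab at (97,128) and the shelf are unchanged. In the wrist view at right the tab is hidden by the fingers. I'll grasp the tab and pull.

Run:
```python
from h import *
a,b,c=axes(.03); o=rpy(b,[0,0,-1])
ctrl.grip(.55,30)
ctrl.move_to([.578,.3385,.12],o)
print(ctrl.movel([.578,.3385,.014],o,.1,stop_force=15))
ctrl.grip(0,35); st=ctrl.get_state(); print(st["grip_width"],st["finger_force"],st["ft_force"])
p=np.array([.578,.3385,.014])
print(ctrl.movel(p-.165*a,o,.1,stop_force=30)); st=ctrl.get_state(); print(st["tcp_pos"],st["ft_force"],st["finger_force"])
ctrl.grip(.5); q=p-.165*a; ctrl.movel(q+[0,0,.1],o,.15)
ctrl.move_to([.30,.30,.30],rpy(b,[0,0,-1]))
s=save("scene","pull"); w=save("wrist","wpull"); np.save("s.npy",s,allow_pickle=True); np.save("w.npy",w,allow_pickle=True)
print(ctrl.get_state()["t"])
A=cv2.imread("pics/pull.png")[70:210,230:390]
A=cv2.resize(A,None,fx=3.5,fy=3.5,interpolation=2)
cv2.imwrite("pics/pull_c.png",cv2.convertScaleAbs(A,alpha=1.3,beta=15))
```

```text
False
0.104189130291605 34.98428285121918 [-0.3896198   1.82624397 -0.3762179 ]
False
[0.41285423 0.33352472 0.01399818] [-1.15695977 -0.23703521  1.89538161] 34.995142221450806
28.3667
```

View pics/pull_c.png

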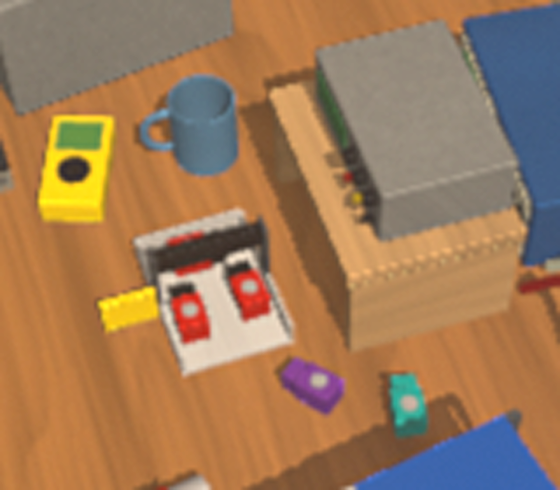

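The tray is out and clear, with two valves in front of the bar and one behind it. Tab tip is at crop (100,300) and the open-edge corners are at (185,374) and (292,342). I'll fit its pose, take the bar, lift and carry.

Run:
```python
from h import *
s=np.load("s.npy",allow_pickle=True).item()
o=np.array([[100,300],[105,330],[185,374],[292,342],[264,220],[148,258]])/3.5+[230,70]
P=[[-.129,0,.046],[-.129,0,.001],[-.065,-.09,.002],[.065,-.09,.002],[.066,0,.105],[-.066,0,.105]]
r=least_squares(lambda q:(proj(s,Tw(q,P))-o).ravel(),[.52,.335,.03],loss='soft_l1')
print(r.x,(proj(s,Tw(r.x,P))-o).round(1).tolist()); np.save("tray.npy",r.x)
f=lambda p,o:(lambda j: None if j is None else np.round(j,0).astype(int).tolist())(ctrl.solve_ik(p,o))
q=r.x
print(f(*barpose(q[2],[q[0],q[1],.088],0,1)),f(*barpose(q[2],[q[0],q[1],.32],0,1)))
for t in (0,55,70): print(t,f(*barpose(CH[2],Tw(CH,[-.009,.055,.33])[0],t,1)))
```

```text
[0.52131835 0.33604019 0.03696802] [[-0.2, 1.4], [-0.1, -0.3], [-0.6, 0.0], [0.4, -0.5], [0.2, 0.5], [0.2, -0.7]]
[22, 24, 91, 0, 65, -70] [22, 13, 77, 0, 90, -70]
0 [-23, -4, 95, 0, 90, -123]
55 [-42, 19, 84, 36, 120, -136]
70 [-44, 26, 83, 44, 127, -135]
```

```bash
cat > carry.py <<'E'
from h import *
q=np.load("tray.npy")
g=lambda z:barpose(q[2],[q[0],q[1],z],0,1)
def tip(t,ez_=.19):
    r=np.radians(t); y=.05+.09*(np.cos(r)-np.sin(r)); z=ez_+.09*(np.cos(r)+np.sin(r))
    return barpose(CH[2],Tw(CH,[-.009,y,z])[0],t,1)
def timed(p,o,T):
    d=np.linalg.norm(ctrl.get_state()["tcp_pos"]-p); ctrl.movel(p,o,max(d/T,.002))
E
python3 - <<'E'
from carry import *
ctrl.grip(.45,60)
ctrl.move_to(*g(.20))
print(ctrl.movel(*g(.090),.1,stop_force=12))
ctrl.grip(0,60); st=ctrl.get_state(); print(st["grip_width"],st["finger_force"],st["ft_force"])
timed(*g(.31),1.8)
timed(*tip(0,.22),2.6); st=ctrl.get_state(); print(st["t"],st["finger_force"],st["ft_force"],st["tcp_pos"])
save("scene","above"); A=cv2.imread("pics/above.png")[130:330,220:420]
cv2.imwrite("pics/above_c.png",cv2.convertScaleAbs(cv2.resize(A,None,fx=2.8,fy=2.8,interpolation=2),alpha=1.3,beta=15))
E
```

```text
False
0.12790421640847152 59.99795436859131 [ 0.12613856  1.14327844 -0.37184668]
36.15 59.996598958969116 [-0.22360752 -0.7996452  -5.23477642] [0.48341712 0.00369603 0.29096451]
```

View pics/above_c.png

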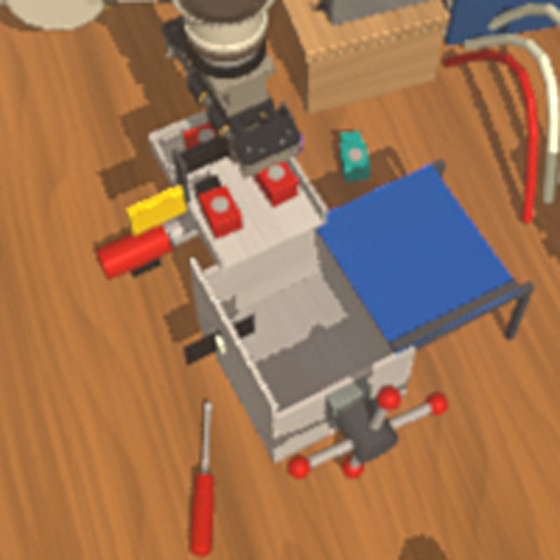

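The tray is level over the chamber's left side. Its open edge is at crop y of about 270, over the mouth, and the valves are still in it. The hatch is open and the star is clear. Tipping now.

Run:
```python
from carry import *
timed(*tip(0),.5); timed(*tip(30),1.3)
for t,T in((40,.9),(48,.9),(56,.8),(64,.8)): timed(*tip(t),T)
ctrl.dwell(.4); st=ctrl.get_state(); print(st["t"],st["ft_force"],st["finger_force"])
save("scene","tipped"); A=cv2.imread("pics/tipped.png")[130:330,220:420]
cv2.imwrite("pics/tipped_c.png",cv2.convertScaleAbs(cv2.resize(A,None,fx=2.8,fy=2.8,interpolation=2),alpha=1.3,beta=15))
```

```text
42.6667 [ 0.16059379  0.27938654 -3.08663869] 59.99979615211487
```

View pics/tipped_c.png

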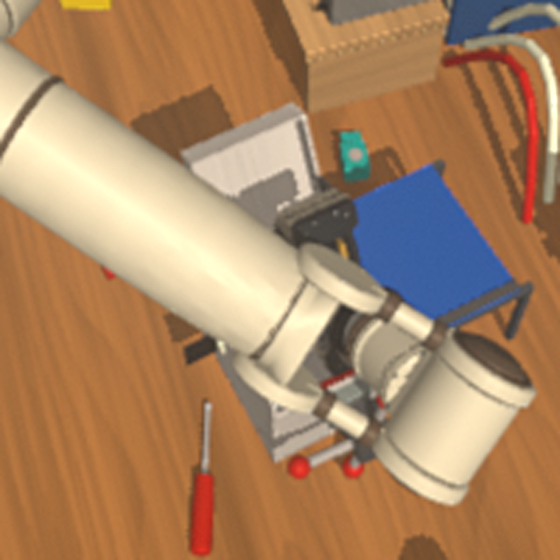

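The tray is tipped and looks empty, and the tool load fell by 2.1 N, which matches three 70 g valves. Returning the tray to the bench.

Run:
```python
from carry import *
timed(*tip(64,.23),.5); timed(*tip(0,.23),2.2)
timed(*g(.31),2.6); timed(*g(.11),1.6)
print(ctrl.movel(*g(.0895),.04,stop_force=6)); print(ctrl.get_state()["ft_force"])
ctrl.grip(.45); ctrl.movel(*g(.22),.15)
p,o=g(.22); ctrl.move_to([.33,.30,.32],o)
print(ctrl.get_state()["t"],ctrl.get_state()["ft_force"])
save("scene","end"); A=cv2.imread("pics/end.png")[80:310,220:420]
cv2.imwrite("pics/end_c.png",cv2.convertScaleAbs(cv2.resize(A,None,fx=2.6,fy=2.6,interpolation=2),alpha=1.3,beta=15))
```

```text
True
[-1.03039464  0.24449531  4.01484041]
53.2417 [ 0.48823274  0.11511359 -0.6480935 ]
```

View pics/end_c.png

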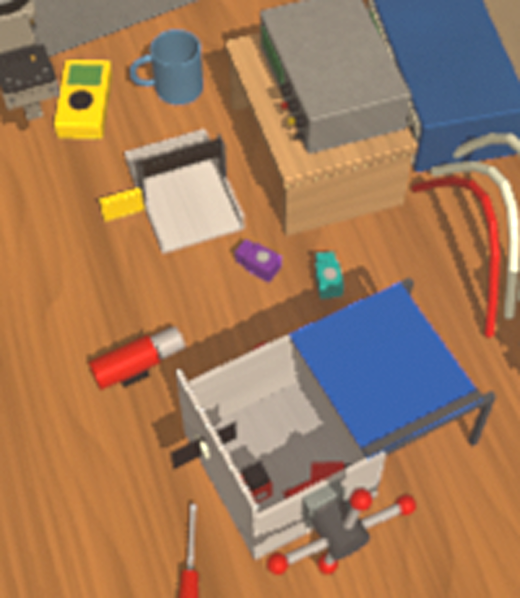

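The empty tray stands on the bench with the hatch open. Red valves are visible in the chamber at (257,480) and (320,475), and the bystanders are in place. I've used all 10 pictures, so I'll do one numeric check for a stray red blob, then hand in.

Run:
```python
from h import *
def blobs(fn):
    h=cv2.cvtColor(cv2.imread(fn),cv2.COLOR_BGR2HSV); m=(((h[...,0]<4)|(h[...,0]>174))&(h[...,1]>170)&(h[...,2]>60)).astype(np.uint8)
    n,_,st,c=cv2.connectedComponentsWithStats(m); return [(*c[i].round().astype(int).tolist(),int(st[i,4])) for i in range(1,n) if st[i,4]>5]
save("side","side_end")
for f in ("scene0","end","side0","side_end"): print(f,blobs(f"pics/{f}.png"))
```

```text
scene0 [(322, 144, 6), (321, 148, 7), (324, 152, 24), (405, 173, 217), (268, 219, 279), (427, 223, 6), (449, 264, 8), (371, 268, 43), (368, 282, 21), (334, 287, 47), (292, 313, 176), (333, 301, 32)]
end [(405, 173, 230), (268, 219, 268), (427, 223, 8), (342, 262, 73), (448, 264, 8), (321, 268, 18), (358, 272, 49), (376, 274, 33), (327, 296, 39), (345, 297, 20), (292, 313, 171)]
side0 [(374, 167, 152), (390, 224, 32), (269, 234, 50), (368, 245, 40), (387, 249, 13)]
side_end [(373, 165, 164), (275, 230, 206), (383, 226, 36), (392, 236, 24), (362, 259, 37), (372, 267, 24), (332, 295, 141)]
```

```bash
python3 -c "
from cell import ctrl
print(ctrl.sign_off())"
```

```text
the job is handed in; nothing more can be done
None
```

I handed the job in at about 53 s: the hatch is open at its stop, the empty tray stands level on the bench, and the bystanders look undisturbed. Only two valves were plainly visible in the chamber; the third is inferred from the 2.1 N drop in load and no stray red on the bench.

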